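# Park the index pin of the loaded vial carousel

## Task

The vial carousel is held by a spring-loaded index pin, and it has to be free so that it can be turned by hand. On the sampler station that carries the carousel full of vials, draw the pin's knob back and park it sideways in its holding notch, so that it stays there when you let go. Leave the pin of the bare station, the one without a carousel, alone.

Things in the scene. Friction and masses are not known exactly. Their poses are not given: they have to be found in the camera images.
- knob_mid (a point): Centre, 77.5 mm up, of the loaded station's pin knob: black upright cylinder, 22 mm diameter, 60 to 95 mm above the table, on a 10 mm stem in the slot. It slides level only: to the station's -x up to 52 mm against a spring (4 N, 10 N at the end) and, once drawn 34 mm, to +y up to 33 mm (1 to 3.5 N). Let go short of the rib it snaps back. A good path: 43 mm to -x, 26 mm to +y, let go.
- notch (a point): Where the knob's centre lies when parked: 24 mm to -x and 18 mm to +y of its place of rest, 77.5 mm above the table; fixed, with the station's axes. It is the short leg of the slot, behind a rib with a pointed end. Let go at 18 mm or more to +y, past the rib, the knob is pulled back some 10 to 28 mm to +x by its spring into this notch and stays.
- station: The loaded station: white block 260 x 120 x 36 mm, fixed. At its +x end a grey carousel, 100 mm diameter, 14 vials, tops 80 mm above the table; at its -x end an aluminium plate, top 45 mm above the table, with a J-shaped slot. x points from knob to carousel, y left of that, z up. Origin on the table; the knob rests at x -35, y -16 mm, 70 mm clear of the carousel.
- bare_knob_mid (a point): Centre of the identical knob on the bare station: the same block and plate, but only a short bare spindle where the other has its carousel of vials. It stands on the other side of the table's middle. To be left alone.

How it is judged:
At the end, for the whole second after the job is handed in: The loaded station's pin knob is held in its notch, within 8 mm of its parked place, by itself; the bare station's knob is at its place of rest, within 8 mm (horizontal distance between knob_mid and notch below 0.008 m and distance of bare_knob_mid from where it was at the start of the episode below 0.008 m); the robot touches nothing.
It fails at once if the bare station's pin is drawn by more than 12 mm (distance of bare_knob_mid from where it was at the start of the episode above 0.012 m).
It also fails if it takes over 35 s, if anything falls off the work surface, if the arm or the gripper's body presses on something with over 40 N, if the wrist force passes 120 N, or if a joint passes its speed limit or range.

## Robot

A 6-joint arm with a two-finger parallel gripper is mounted at the origin on the work surface. World frame = base frame: x ahead of the robot, y to its left, z up, the work surface at z = 0. Lengths are in m, angles in rad, forces in N, time in s.
With the tool pointing down it reaches from about 0.4 to 0.825 m from the base axis. Payload 7 kg.
Tool frame: the origin (TCP) lies on the front face of the gripper's body, between the roots of the fingers; the fingertips stand 66 mm ahead of it and the grasp point (between the pads) lies 47 mm ahead of it; z points along the fingers, y is the line along which they close (so a half turn about z gives the same grasp; the last joint's range is limited). The gripper opens to 88 mm and grips with 3 to 60 N. Pads are 19 mm wide; open, the fingers measure 130 mm over their backs; the gripper's body (78 mm by 193 mm) begins 47 mm behind the grasp point.
Start: joints at [1.554, 0.359, 0.012, 0, -1.224, -0.288], TCP at [0.203, 0.644, 0.292] pointing down, gripper open.
Joint ranges: [-3.07, 3.07], [-1.43, 2.12], [-1.02, 1.25], [-3.03, 1.67], [-3.05, -0], [-3.03, 3.03]. Speed limits (rad/s): [2.39, 2.39, 3.01, 3.14, 3.14, 3.14].

## Interface

Orientations are given as [roll, pitch, yaw] about the fixed x, y, z axes, in that order (R = Rz(yaw) Ry(pitch) Rx(roll)).
In Python, from station import arm gives the robot as it stands. The module is installed in compiled form; this text tells all that it offers.
- The arm moves only by the tool move_arm, never from a script. Its argument "increments" is a list of rows, each an object of numbers: "jaw": the gripper command: -1 is shut, 1 is fully open, values between are in proportion; "dx", "dy", "dz": the shift along the tool's x, y, z in m; "twist": the turn about the tool's z in rad. A call has 1 to 12 rows; each row shifts and turns the commanded pose from where the row before left it, along the tool's axes as they then stand; what a row does not reach is not made up. A row lasts 1/12 s, in which the tool goes at most 41.7 mm and 7.16 degrees, less where a joint would pass 70% of its speed; a pose out of reach is approached as far as the arm can. A call is refused whole if a number of a shift passes 0.0417 or a number of a turn 0.125, either way. A call with a gripper value outside its range is refused whole. The fingers move at their own pace and stop on an object; "force" is the grip in N (left out, the last holds). Time passes only in rows, so rows that do not move let the fingers close. It gives the time, the measured TCP pose, the force, the opening and the grip force at its end, in the units of the state.
- arm.get_state(): the state, without advancing time (a new reading comes with each control period).
- arm.grab_frame(name): name is "scene" or "top" or "wrist"; returns the picture (420x560x3 uint8, blue, green, red); there is no depth.
- arm.camera_info(name): a dict with "K" (3x3 intrinsics, pixels), "extrinsics" (4x4, takes a point from camera to world coordinates). Camera axes: x right, y down, z forward; pixel columns grow to the right and rows downward; lengths in m; the calibration is good to about 2 mm. The wrist camera is an equidistant fisheye: a pixel r from the principal point sees the ray r / f radians off the axis. A picture is of the moment at which its call begins: read the wrist's pose just before it. camera_info takes no time and is no camera call; for the wrist camera it gives the pose at the moment of the call.
- arm.job_done(): hands the job in; it is judged then, once.
Trained networks look in the newest picture that a camera, given by its name, has taken for a name from the list of things; names that differ only in an ending like _2 or _b are one class to them, and where a whole thing is asked for, a point or a joint stands for the part that bears it (a point fixed in the world has none). Each returns a list of dicts, best first, with "score" (0 to 1); they miss things now and then, are a little off and sometimes report something else, mostly with a low value. They report only what shows in the picture. A call takes as long as a camera call.
- arm.find_in(camera, name): "position" ([x, y, z] in m, in world coordinates, good to about 4 mm: the middle of the surface that is visible of it).
- arm.silhouettes(camera, name): "pixels" (420x560 bool, what is visible of it).
- arm.pinpoint(camera, name): "position" ([x, y, z] in m, in world coordinates, good to about 4 mm: a listed point, or the origin of a listed thing).
The state is a dict: "t": time; "q": joint angles; "qd": joint speeds; "joint_efforts": joint torques, N m; "eef_pos": TCP position; "ee_rot": TCP orientation; "force": force on the tool from outside, world axes, zero at the start; "moment": the same for the moment, N m; "width": finger opening in m; "gripper_force": force on a finger pad.
Only numpy, scipy, OpenCV 4.12 (cv2) and the standard library are available. Lean on these libraries where they do the work, as an engineer would, in place of code of your own. Each camera call takes 0.05 s, during which the arm holds its last target. There are 200 camera calls.

## Working session

There is one attempt and no reset: what is moved stays moved. The work goes in short steps, Python scripts to look and compute and a tool call to move; the robot and the scene stay as the last step left them, time stands still between calls to the robot, and variables do not carry over. Pictures are saved under pics/ and viewed, at most 10 in all, crops included, and the job is handed in when it is done.

Besides the shell and the picture viewer there is one more tool, called after ">>>" by a JSON object that holds its "name" and its "arguments". move_arm: Moves the arm, as the interface text tells. Its arguments: {"type":"object","properties":{"increments":{"type":"array"},"force":{"type":"number"}},"required":["increments"]}

```bash
mkdir -p pics; python3 - <<'E'
from station import arm
import cv2, numpy as np
s=arm.get_state(); print(s['t'],s['eef_pos'],s['ee_rot'],s['width'],s['force'])
ims=[]
for c in ['scene','top']:
    im=arm.grab_frame(c); cv2.imwrite(f'pics/{c}1.png',im); ims.append(im)
    for n in ['knob_mid','bare_knob_mid','station','notch']:
        for d in arm.pinpoint(c,n)[:3]: print(c,n,np.round(d['position'],4),round(d['score'],2))
cv2.imwrite('pics/both.png',cv2.resize(np.vstack(ims),None,fx=.71,fy=.71))
E
```

```text
0.0 [0.20246537 0.64351606 0.29123089] [ 3.13995376e+00 -1.41371967e-04 -3.04890551e-01] 0.08762105561989159 [ 0.307425   -0.62483677 -0.72700725]
scene knob_mid [0.5111 0.2303 0.0794] 0.89
scene bare_knob_mid [ 0.5409 -0.255   0.0776] 0.59
scene station [ 0.5437  0.2438 -0.0038] 0.61
scene notch [0.4947 0.255  0.0753] 0.58
top knob_mid [0.5064 0.2319 0.0794] 0.49
top bare_knob_mid [ 0.5428 -0.2554  0.0799] 0.48
top station [0.5474 0.2385 0.0011] 0.66
top notch [0.4882 0.2576 0.0781] 0.72
```

View pics/both.png

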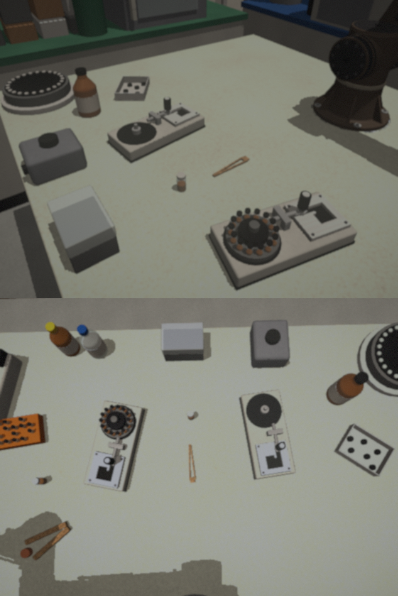

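The loaded station is the one at +y: in the stacked picture its knob is at about (300,200) in the scene view and (110,462) in the top view. The bare station, at -y, has its knob at about (280,446). Next I measure the station's yaw and triangulate the knob.

```bash
cat > h.py <<'E'
from station import arm
import cv2, numpy as np
def toplane(c,uv,z):
    i=arm.camera_info(c);K=np.array(i['K']);T=np.array(i['extrinsics'])
    d=(T[:3,:3]@np.linalg.inv(K)@np.c_[uv,np.ones(len(uv))].T).T
    o=T[:3,3]; return o+d*((z-o[2])/d[:,2])[:,None]
def ray(c,uv):
    i=arm.camera_info(c);K=np.array(i['K']);T=np.array(i['extrinsics'])
    d=T[:3,:3]@np.linalg.inv(K)@np.r_[uv,1]; return T[:3,3],d/np.linalg.norm(d)
def isect(rays):
    A=0;b=0
    for o,d in rays:
        P=np.eye(3)-np.outer(d,d);A=A+P;b=b+P@o
    return np.linalg.solve(A,b)
E
python3 - <<'E'
from h import *
R=[]
for c in ['scene','top']:
    im=arm.grab_frame(c)
    for d in arm.silhouettes(c,'knob_mid')[:1]:
        m=d['pixels'];v,u=np.nonzero(m);print(c,'knob',d['score'],u.mean(),v.mean(),m.sum(),u.min(),u.max(),v.min(),v.max());R.append(ray(c,[u.mean(),v.mean()]))
    for d in arm.silhouettes(c,'station')[:2]:
        m=d['pixels'];v,u=np.nonzero(m);print(c,'st',d['score'],u.mean(),v.mean(),m.sum())
        if c=='top':
            p=toplane(c,np.c_[u,v],.036)[:,:2];r=cv2.minAreaRect((p*1000).astype(np.float32));print(r,np.round(cv2.boxPoints(r)))
    for n in ['station','knob_mid']:
        for d in arm.find_in(c,n)[:1]: print(n,np.round(d['position'],4))
print(isect(R))
im=cv2.imread('pics/top1.png');cv2.imwrite('pics/c.png',cv2.resize(im[130:290,100:230],None,fx=3.7,fy=3.7,interpolation=cv2.INTER_CUBIC))
E
```

```text
scene knob 0.56 427.63673469387754 284.2448979591837 490 418 438 268 302
scene st 0.86 393.5388875795428 334.41032288475134 16972
station [0.5907 0.2504 0.0352]
knob_mid [0.5136 0.2308 0.0848]
top knob 0.57 154.21387283236993 228.58959537572255 173 146 163 223 234
top st 0.95 161.74536396346525 208.12455023526155 7226
((559.4093017578125, 228.2412567138672), (129.49679565429688, 259.9776611328125), 77.80559539794922) [[419. 192.]
 [673. 137.]
 [700. 264.]
 [446. 319.]]
station [0.5557 0.2232 0.037 ]
knob_mid [0.5081 0.2224 0.0977]
[0.50925273 0.23052131 0.0740838 ]
```

View pics/c.png

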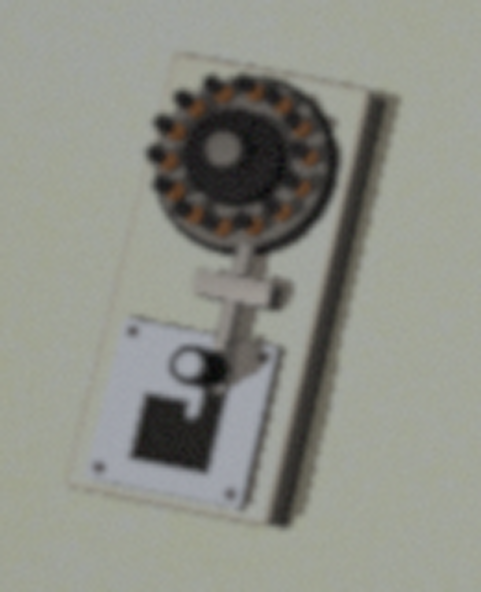

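The block's long side runs at yaw ≈ -0.213 rad. The knob (crop ~(190,365)) is at ≈ (0.509, 0.231, 0.075), on the -y leg with a clear surrounding. I move above it, staying high.

>>> {"name": "move_arm", "arguments": {"increments": [{"jaw": 1,"dx": 0.026,"dy": 0.019},{"dx": 0.026,"dy": 0.019},{"dx": 0.026,"dy": 0.019},{"dx": 0.026,"dy": 0.019},{"dx": 0.026,"dy": 0.019},{"dx": 0.026,"dy": 0.019},{"dx": 0.026,"dy": 0.019},{"dx": 0.026,"dy": 0.019},{"dx": 0.026,"dy": 0.019},{"dx": 0.026,"dy": 0.019},{"dx": 0.026,"dy": 0.019},{"dx": 0.026,"dy": 0.019}], "force": 40}}

```text
$.increments[0]: bad value
```

>>> {"name": "move_arm", "arguments": {"increments": [{"jaw": 1.0,"dx": 0.026,"dy": 0.019,"dz": 0.0,"twist": 0.0},{"jaw": 1.0,"dx": 0.026,"dy": 0.019,"dz": 0.0,"twist": 0.0},{"jaw": 1.0,"dx": 0.026,"dy": 0.019,"dz": 0.0,"twist": 0.0},{"jaw": 1.0,"dx": 0.026,"dy": 0.019,"dz": 0.0,"twist": 0.0},{"jaw": 1.0,"dx": 0.026,"dy": 0.019,"dz": 0.0,"twist": 0.0},{"jaw": 1.0,"dx": 0.026,"dy": 0.019,"dz": 0.0,"twist": 0.0},{"jaw": 1.0,"dx": 0.026,"dy": 0.019,"dz": 0.0,"twist": 0.0},{"jaw": 1.0,"dx": 0.026,"dy": 0.019,"dz": 0.0,"twist": 0.0},{"jaw": 1.0,"dx": 0.026,"dy": 0.019,"dz": 0.0,"twist": 0.0},{"jaw": 1.0,"dx": 0.026,"dy": 0.019,"dz": 0.0,"twist": 0.0},{"jaw": 1.0,"dx": 0.026,"dy": 0.019,"dz": 0.0,"twist": 0.0},{"jaw": 1.0,"dx": 0.026,"dy": 0.019,"dz": 0.0,"twist": 0.0}], "force": 40}}

```text
t: 2.0
eef_pos: [0.4324, 0.3314, 0.2925]
ee_rot: [-3.141, -0.0, -0.305]
force: [0.9, 0.5, -0.3]
width: 0.0878
gripper_force: 0.0
```

>>> {"name": "move_arm", "arguments": {"increments": [{"jaw": 1.0,"dx": 0.0258,"dy": 0.0182,"dz": 0.0,"twist": 0.0},{"jaw": 1.0,"dx": 0.0258,"dy": 0.0182,"dz": 0.0,"twist": 0.0},{"jaw": 1.0,"dx": 0.0258,"dy": 0.0182,"dz": 0.0,"twist": 0.0},{"jaw": 1.0,"dx": 0.0258,"dy": 0.0182,"dz": 0.0,"twist": 0.0},{"jaw": 1.0,"dx": 0.0,"dy": 0.0,"dz": 0.025,"twist": -0.092},{"jaw": 1.0,"dx": 0.0,"dy": 0.0,"dz": 0.025,"twist": 0.0},{"jaw": 1.0,"dx": 0.0,"dy": 0.0,"dz": 0.02,"twist": 0.0},{"jaw": 1.0,"dx": 0.0,"dy": 0.0,"dz": 0.0,"twist": 0.0}]}}

```text
t: 2.67
eef_pos: [0.5067, 0.2307, 0.2182]
ee_rot: [3.137, 0.005, -0.214]
force: [0.1, -0.5, -0.8]
width: 0.0874
gripper_force: 0.0
```

```bash
python3 - <<'E'
from h import *
s=arm.get_state(); print(s['t'],s['eef_pos'],s['ee_rot'])
i=arm.camera_info('wrist');T=np.array(i['extrinsics']);K=np.array(i['K']);print(np.round(T,3).tolist(),K.tolist())
im=arm.grab_frame('wrist');cv2.imwrite('pics/w1.png',im)
for n in ['knob_mid','notch','station']:
    for d in arm.pinpoint('wrist',n)[:2]: print(n,np.round(d['position'],4),round(d['score'],2))
for d in arm.silhouettes('wrist','knob_mid')[:1]:
    v,u=np.nonzero(d['pixels']);print(u.mean(),v.mean(),u.min(),u.max(),v.min(),v.max())
E
```

```text
2.6667 [0.50672418 0.23069758 0.21820797] [ 3.1369312   0.0045733  -0.21438004]
[[-0.214, -0.938, -0.274, 0.579], [-0.977, 0.206, 0.056, 0.215], [0.004, 0.279, -0.96, 0.31], [0.0, 0.0, 0.0, 1.0]] [[325.19226210127806, 0.0, 276.729224145024], [0.0, 325.19226210127806, 211.34989632305675], [0.0, 0.0, 1.0]]
knob_mid [0.5107 0.2305 0.0772] 0.85
notch [0.4935 0.2521 0.0794] 0.79
station [ 0.5424  0.237  -0.0039] 0.65
275.63280423280423 217.9037037037037 261 291 198 237
```

View pics/w1.png

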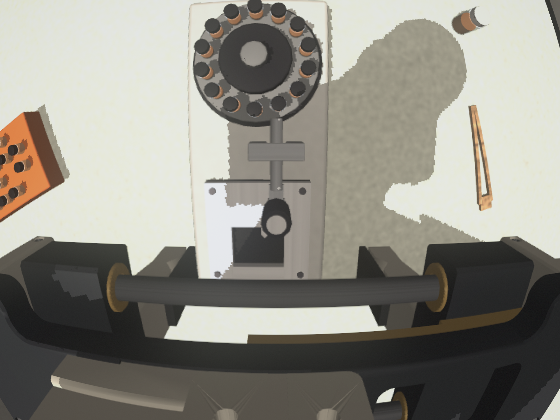

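The wrist view shows the knob at ~(276,220), lined up with the tool, the block edges upright in the picture (yaw matches), and fingers clear either side. I go down 94 mm and close.

>>> {"name": "move_arm", "arguments": {"increments": [{"jaw": 1.0,"dx": 0.003,"dy": 0.0,"dz": 0.024,"twist": 0.0},{"jaw": 1.0,"dx": 0.0,"dy": 0.0,"dz": 0.024,"twist": 0.0},{"jaw": 1.0,"dx": 0.0,"dy": 0.0,"dz": 0.024,"twist": 0.0},{"jaw": 1.0,"dx": 0.0,"dy": 0.0,"dz": 0.022,"twist": 0.0},{"jaw": -1.0,"dx": 0.0,"dy": 0.0,"dz": 0.0,"twist": 0.0},{"jaw": -1.0,"dx": 0.0,"dy": 0.0,"dz": 0.0,"twist": 0.0},{"jaw": -1.0,"dx": 0.0,"dy": 0.0,"dz": 0.0,"twist": 0.0},{"jaw": -1.0,"dx": 0.0,"dy": 0.0,"dz": 0.0,"twist": 0.0},{"jaw": -1.0,"dx": 0.0,"dy": 0.0,"dz": 0.0,"twist": 0.0},{"jaw": -1.0,"dx": 0.0,"dy": 0.0,"dz": 0.0,"twist": 0.0},{"jaw": -1.0,"dx": 0.0,"dy": 0.0,"dz": 0.0,"twist": 0.0},{"jaw": -1.0,"dx": 0.0,"dy": 0.0,"dz": 0.0,"twist": 0.0}], "force": 40}}

```text
t: 3.92
eef_pos: [0.5114, 0.2318, 0.1286]
ee_rot: [-3.141, -0.0, -0.213]
force: [-0.2, -1.1, 0.6]
width: 0.0398
gripper_force: 0.0
```

>>> {"name": "move_arm", "arguments": {"increments": [{"jaw": -1.0,"dx": 0.0,"dy": 0.0,"dz": 0.004,"twist": 0.0},{"jaw": -1.0,"dx": 0.0,"dy": 0.0,"dz": 0.0,"twist": 0.0},{"jaw": -1.0,"dx": 0.0,"dy": 0.0,"dz": 0.0,"twist": 0.0},{"jaw": -1.0,"dx": 0.0,"dy": 0.0,"dz": 0.0,"twist": 0.0},{"jaw": -1.0,"dx": 0.0,"dy": 0.0,"dz": 0.0,"twist": 0.0},{"jaw": -1.0,"dx": 0.0,"dy": 0.0,"dz": 0.0,"twist": 0.0},{"jaw": -1.0,"dx": 0.0,"dy": 0.0,"dz": 0.0,"twist": 0.0},{"jaw": -1.0,"dx": 0.0,"dy": 0.0,"dz": 0.0,"twist": 0.0}]}}

```text
t: 4.58
eef_pos: [0.511, 0.2314, 0.1237]
ee_rot: [3.141, 0.001, -0.213]
force: [0.7, -1.4, -6.2]
width: 0.0214
gripper_force: 40.0
```

Gripped (21.4 mm, 40 N). I draw 43 mm to -x.

>>> {"name": "move_arm", "arguments": {"increments": [{"jaw": -1.0,"dx": -0.0055,"dy": 0.0,"dz": 0.0,"twist": 0.0},{"jaw": -1.0,"dx": -0.0055,"dy": 0.0,"dz": 0.0,"twist": 0.0},{"jaw": -1.0,"dx": -0.0055,"dy": 0.0,"dz": 0.0,"twist": 0.0},{"jaw": -1.0,"dx": -0.0055,"dy": 0.0,"dz": 0.0,"twist": 0.0},{"jaw": -1.0,"dx": -0.0055,"dy": 0.0,"dz": 0.0,"twist": 0.0},{"jaw": -1.0,"dx": -0.0055,"dy": 0.0,"dz": 0.0,"twist": 0.0},{"jaw": -1.0,"dx": -0.0055,"dy": 0.0,"dz": 0.0,"twist": 0.0},{"jaw": -1.0,"dx": -0.0045,"dy": 0.0,"dz": 0.0,"twist": 0.0},{"jaw": -1.0,"dx": 0.0,"dy": 0.0,"dz": 0.0,"twist": 0.0},{"jaw": -1.0,"dx": 0.0,"dy": 0.0,"dz": 0.0,"twist": 0.0}], "force": 45}}

```text
t: 5.42
eef_pos: [0.4692, 0.2407, 0.1238]
ee_rot: [-3.142, -0.001, -0.212]
force: [8.6, -3.9, -13.9]
width: 0.0213
gripper_force: 45.0
```

```bash
python3 - <<'E'
from h import *
for c in ['wrist','scene']:
    im=arm.grab_frame(c)
    for n in ['knob_mid','notch']:
        for d in arm.pinpoint(c,n)[:1]: print(c,n,np.round(d['position'],4),round(d['score'],2))
E
```

```text
wrist knob_mid [0.4691 0.244  0.0765] 0.68
wrist notch [0.4914 0.2529 0.0767] 0.87
scene knob_mid [0.4688 0.2429 0.0767] 0.64
scene notch [0.4965 0.2524 0.0763] 0.56
```

The knob followed (spring force ≈ 9 N). Next is 26 mm to +y, which is tool -y.

>>> {"name": "move_arm", "arguments": {"increments": [{"jaw": -1.0,"dx": 0.0,"dy": -0.0045,"dz": 0.0,"twist": 0.0},{"jaw": -1.0,"dx": 0.0,"dy": -0.0045,"dz": 0.0,"twist": 0.0},{"jaw": -1.0,"dx": 0.0,"dy": -0.0045,"dz": 0.0,"twist": 0.0},{"jaw": -1.0,"dx": 0.0,"dy": -0.0045,"dz": 0.0,"twist": 0.0},{"jaw": -1.0,"dx": 0.0,"dy": -0.004,"dz": 0.0,"twist": 0.0},{"jaw": -1.0,"dx": 0.0,"dy": -0.004,"dz": 0.0,"twist": 0.0},{"jaw": -1.0,"dx": 0.0,"dy": 0.0,"dz": 0.0,"twist": 0.0},{"jaw": -1.0,"dx": 0.0,"dy": 0.0,"dz": 0.0,"twist": 0.0}]}}

```text
t: 6.38
eef_pos: [0.4749, 0.2657, 0.1238]
ee_rot: [3.141, -0.001, -0.213]
force: [8.3, -4.6, -10.3]
width: 0.0212
gripper_force: 45.0
```

```bash
python3 - <<'E'
from h import *
for c in ['wrist','scene']:
    im=arm.grab_frame(c)
    for n in ['knob_mid','notch']:
        for d in arm.pinpoint(c,n)[:1]: print(c,n,np.round(d['position'],4),round(d['score'],2))
E
```

```text
wrist knob_mid [0.4728 0.2697 0.0769] 0.58
wrist notch [0.4939 0.2538 0.0768] 0.58
scene knob_mid [0.4733 0.2625 0.0763] 0.55
scene notch [0.4968 0.2537 0.0771] 0.8
```

Drawn 42.6 mm and 25.9 mm sideways. I let go here.

>>> {"name": "move_arm", "arguments": {"increments": [{"jaw": 1.0,"dx": 0.0,"dy": 0.0,"dz": 0.0,"twist": 0.0},{"jaw": 1.0,"dx": 0.0,"dy": 0.0,"dz": 0.0,"twist": 0.0},{"jaw": 1.0,"dx": 0.0,"dy": 0.0,"dz": 0.0,"twist": 0.0},{"jaw": 1.0,"dx": 0.0,"dy": 0.0,"dz": 0.0,"twist": 0.0},{"jaw": 1.0,"dx": 0.0,"dy": 0.0,"dz": 0.0,"twist": 0.0},{"jaw": 1.0,"dx": 0.0,"dy": 0.0,"dz": 0.0,"twist": 0.0},{"jaw": 1.0,"dx": 0.0,"dy": 0.0,"dz": 0.0,"twist": 0.0},{"jaw": 1.0,"dx": 0.0,"dy": 0.0,"dz": 0.0,"twist": 0.0},{"jaw": 1.0,"dx": 0.0,"dy": 0.0,"dz": 0.0,"twist": 0.0},{"jaw": 1.0,"dx": 0.0,"dy": 0.0,"dz": 0.0,"twist": 0.0},{"jaw": 1.0,"dx": 0.0,"dy": 0.0,"dz": 0.0,"twist": 0.0},{"jaw": 1.0,"dx": 0.0,"dy": 0.0,"dz": 0.0,"twist": 0.0}]}}

```text
t: 7.68
eef_pos: [0.4748, 0.2662, 0.1241]
ee_rot: [3.142, 0.0, -0.213]
force: [0.4, -0.5, -0.2]
width: 0.0871
gripper_force: 0.0
```

>>> {"name": "move_arm", "arguments": {"increments": [{"jaw": 1.0,"dx": 0.0,"dy": 0.0,"dz": -0.02,"twist": 0.0},{"jaw": 1.0,"dx": 0.0,"dy": 0.0,"dz": -0.03,"twist": 0.0},{"jaw": 1.0,"dx": 0.0,"dy": 0.0,"dz": -0.03,"twist": 0.0},{"jaw": 1.0,"dx": 0.0,"dy": 0.0,"dz": -0.03,"twist": 0.0},{"jaw": 1.0,"dx": 0.0,"dy": 0.0,"dz": 0.0,"twist": 0.0},{"jaw": 1.0,"dx": 0.0,"dy": 0.0,"dz": 0.0,"twist": 0.0}]}}

```text
t: 8.18
eef_pos: [0.4754, 0.2668, 0.2362]
ee_rot: [-3.138, -0.002, -0.213]
force: [-0.5, -0.7, -1.5]
width: 0.0874
gripper_force: 0.0
```

```bash
python3 - <<'E'
from h import *
for c in ['wrist','scene','top']:
    im=arm.grab_frame(c); cv2.imwrite(f'pics/{c}9.png',im)
    for n in ['knob_mid','notch','bare_knob_mid']:
        for d in arm.pinpoint(c,n)[:1]: print(c,n,np.round(d['position'],4),round(d['score'],2))
print(arm.get_state()['t'])
E
```

```text
wrist knob_mid [0.488  0.2518 0.0772] 0.81
wrist notch [0.4898 0.2487 0.0771] 0.92
scene knob_mid [0.4914 0.2515 0.0766] 0.75
scene notch [0.4938 0.2518 0.0755] 0.86
scene bare_knob_mid [ 0.5409 -0.2521  0.0803] 0.79
top notch [0.4942 0.2544 0.079 ] 0.64
top bare_knob_mid [ 0.5426 -0.2548  0.0764] 0.6
8.7833
```

View pics/wrist9.png

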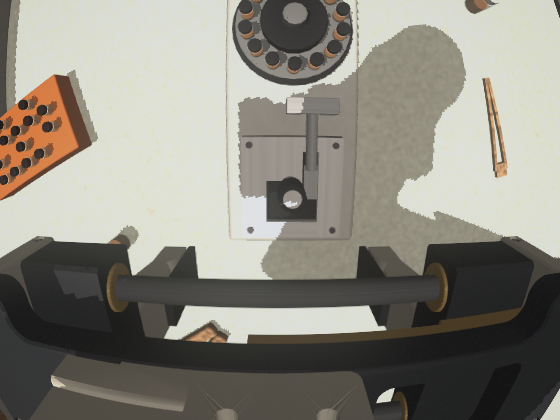

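The wrist view shows the knob at ~(292,198), left of the stem line and behind the rib. It measures about 3 mm from the notch, and the bare knob hasn't moved. The arm is clear, so I hand in.

```bash
python3 -c "
from station import arm
print(arm.job_done())"
```

```text
the job is handed in; nothing more can be done
None
```

The loaded station's knob is parked in its notch: the last images put it about 3 mm from its parked place after I let go. The bare station's knob was not touched, and I handed the job in with the arm clear at about 9 s; no verdict came back.

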